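# Put three mixed-up things back in their places on the shoe cabinet

### The job

After dusting, three things on the shoe cabinet were put back in each other's places. Move the desk bell to the middle of the open front part of the lower teal tray, the upside-down sake cup to the middle of the low wooden stand, and the torch to the middle of the upper white tray, lying lengthwise in it with its switch up; the bell must stand upright and the cup stay upside down. The round cork mat is free for parking something on the way; leave the clothespin, the seal case and the polish tin where they are.

Things in the scene. Friction and masses are not known exactly. Their poses are not given: they have to be found in the camera images.
- bell_center (a point): chrome desk bell on a black base: round, 58 mm in diameter, straight-sided from 9 to 27 mm above its underside, domed above, with a thin plunger on top, 52 mm high in all, 0.1 to 0.2 kg. The point is on its axis, 26 mm above its underside; z is up when it stands upright. At the start it stands in the upper white tray.
- cup_center (a point): small white ceramic sake cup with a thin blue rim line, standing upside down: 50 mm in diameter at the table end (its rim), tapering to 42 mm at 40 mm height, with a foot ring (30 mm) on top, 46 mm high in all, about 0.1 kg. The point is on its axis, 23 mm above its underside; z is up while it is upside down. At the start it stands in the open front part of the lower teal tray.
- torch_center (a point): black plastic pocket torch lying down, 120 mm long, squarish so that it does not roll: grip 28 x 28 mm over the middle 78 mm (from -46 to +32 mm along x), head (at +x, 28 mm long) and tail cap 36 x 36 mm, on which it rests; a grey slide switch on the upper side. The point is at the middle of its length and half-way up, 18 mm above its underside; x runs along it towards the head, z is up when the switch is up. About 0.1 kg. At the start it lies on the wooden stand.
- teal_front (a point): middle of the open front part of the lower, larger teal tray (fixed; 210 x 190 mm, walls 4 mm thick and 18 mm high above the table). The point is on the tray's floor, 4 mm above the table; x points towards the back of the tray, y along its width. The open part of the floor is 97 mm along x and 182 mm along y; behind it the white tray covers the rest.
- white_floor (a point): middle of the floor of the upper, smaller white tray (fixed), which sits crosswise on the rear half of the teal tray, 104.5 mm behind the middle of the teal front part: 112 x 196 mm outside, walls 4 mm thick. The point is on its inner floor, 22 mm above the table; its walls rise 14 mm above that. Inside it is 104 mm along x and 188 mm along y (its long side).
- stand_top (a point): middle of the top face of the low dark wooden stand (fixed), 90 mm along x, 140 mm along y (its long side), top 18 mm above the table, no rim.
- mat_top (a point): middle of the top of the round cork mat (fixed), 130 mm in diameter, 5 mm thick, empty at the start: a free parking spot.
- pin_center (a point): wooden spring clothespin lying on the table, 72 x 10 x 11 mm, x along it; the point is at its centre. To be left alone.
- seal_center (a point): dark wooden seal case lying on the table, 66 x 18 x 18 mm, x along it; the point is at its centre. To be left alone.
- tin_center (a point): flat round metal shoe polish tin, 54 mm in diameter, 22 mm high, standing near the cork mat, on the side away from the robot; the point is at its centre. To be left alone.
Things that resemble listed ones, but are neither listed nor needed, are in the scene too. Several things look just like the part that bears stand_top: the one meant starts farthest to the robot's left.

How it is judged:
At the end, for the whole second after the job is handed in: Bell upright on the teal front floor, cup upside down on the stand, torch switch up on the white floor: each within 15 mm of the middle, 6 mm of resting height and 0.15 rad of level; torch within 0.2 rad of the white tray's long side, either way round; all at rest (horizontal distance between bell_center and teal_front below 0.015 m and z of bell_center in the frame of teal_front between 0.02 and 0.032 m and angle between each of bell_center, cup_center, torch_center's own z axis and vertical below 0.15 rad and horizontal distance between cup_center and stand_top below 0.015 m and z of cup_center in the frame of stand_top between 0.017 and 0.029 m and horizontal distance between torch_center and white_floor below 0.015 m and z of torch_center in the frame of white_floor between 0.012 and 0.024 m and angle between the x axis of torch_center and the y axis of white_floor, either way round below 0.2 rad and linear speed of each of bell, cup, torch below 0.02 m/s and angular speed of each of bell, cup, torch below 0.2 rad/s); the robot touches nothing.
It fails at once if the clothespin is moved by more than 20 mm (distance of pin_center from where it was at the start of the episode above 0.02 m).
It fails at once if the seal case is moved by more than 20 mm (distance of seal_center from where it was at the start of the episode above 0.02 m).
It fails at once if the polish tin is moved by more than 20 mm (distance of tin_center from where it was at the start of the episode above 0.02 m).
It also fails if it takes over 102 s, if anything falls off the work surface, if the arm or the gripper's body presses on something with over 40 N, if the wrist force passes 120 N, or if a joint passes its speed limit or range.

### The arm

A 6-joint arm with a two-finger parallel gripper is mounted at the origin on the work surface. World frame = base frame: x ahead of the robot, y to its left, z up, the work surface at z = 0. Lengths are in m, angles in rad, forces in N, time in s.
With the tool pointing down it reaches from about 0.425 to 0.95 m from the base axis. Payload 3.5 kg.
Tool frame: the origin (TCP) lies on the front face of the gripper's body, between the roots of the fingers; the fingertips stand 73 mm ahead of it and the grasp point (between the pads) lies 54 mm ahead of it (ctrl.tcp_to_tips is the x of the fingertips in the tool frame, in m); x points along the fingers, y is the direction in which the jaws open and shut, and the axes are right-handed (so a half turn about x gives the same grasp; the last joint's range is limited). The gripper opens to 85 mm and grips with 20 to 120 N. Pads are 22 mm wide; open, the fingers measure 114 mm over their backs; the gripper's body (76 mm by 85 mm) begins 54 mm behind the grasp point. The pads swing forward as they close: fully open they stand 13 mm farther back than shut.
Start: joints at [-1.374, 0.286, 1.577, -0, 1.279, -0.15], TCP at [0.229, -0.635, 0.304] pointing down, gripper open.
Joint ranges: [-2.77, 2.77], [-0.9, 2.22], [0.21, 2.48], [-1.53, 4.67], [0.24, 2.81], [-2.84, 2.84]. Speed limits (rad/s): [2.79, 2.79, 3.14, 3.14, 3.14, 3.14].

### API

Orientations are given as a unit quaternion [w, x, y, z].
In Python, from workcell import readout, imaging, ctrl gives the robot as it stands.
- The arm moves only by the tool arm_command, never from a script. Its argument "commands" is text: rows parted by semicolons, each of 7 numbers parted by spaces: the shift along the tool's x, y, z in mm, then the turn, a rotation vector about the tool's x, y, z in degrees, then the opening, from 0 (shut) to 1 (fully open). In form: x y z rx ry rz claw; .... A call has 1 to 8 rows; each row shifts and turns the pose as measured when the row begins, along the tool's axes as they then stand; what a row does not reach is not made up. A row lasts 1/10 s, in which the tool goes at most 50 mm and 8.59 degrees, less where a joint would pass 70% of its speed; a pose out of reach is approached as far as the arm can. A call with a gripper value outside its range is refused whole. The fingers move at their own pace and stop on an object; the grip force is fixed at half the most. Time passes only in rows, so rows that do not move let the fingers close. It gives the time, the measured TCP pose, the force and the opening at its end, in the units of the state.
- readout.observe(): the state, without advancing time (a new reading comes with each control period).
- imaging.get_image(name): name is "side" or "top" or "wrist"; returns a dict with "frame" (420x560x3 uint8, red, green, blue), "depth" (420x560 float32, m along the optical axis (not along the pixel's ray), 0 where there is no reading), "fx", "fy", "cx", "cy" (pixels), "cam_to_world" (4x4, takes a point from camera to world coordinates); the wrist camera has in their place "mount" (4x4, takes a point from camera to tool coordinates, whose origin is the TCP and whose axes are the tool frame's). Camera axes: x right, y up, looking along -z (the intrinsics and any distortion apply to the point x, -y, -z); pixel columns grow to the right and rows downward; lengths in m; the calibration is good to about 2 mm. A picture is of the moment at which its call begins: read the wrist's pose just before it.
- ctrl.hand_in(): hands the job in, once; it reports no verdict.
The state is a dict: "clock": time; "qpos": joint angles; "joint_velocities": joint speeds; "effort": joint torques, N m; "position": TCP position; "ee_rot": TCP orientation; "force": force on the tool from outside, world axes, zero at the start; "wrist_torque": the same for the moment, N m; "width": finger opening in m.
Only numpy, scipy, OpenCV 4.12 (cv2) and the standard library are available. Lean on these libraries where they do the work, as an engineer would, in place of code of your own. Each camera call takes 0.05 s, during which the arm holds its last target. There are 200 camera calls.

## Working session

There is one attempt and no reset: what is moved stays moved. The work goes in short steps, Python scripts to look and compute and a tool call to move; the robot and the scene stay as the last step left them, time stands still between calls to the robot, and variables do not carry over. Pictures are saved under pics/ and viewed, about 12 in all and at most 16, crops included, and the job is handed in when it is done.

Besides the shell and the picture viewer there is one more tool, called after ">>>" as name(argument=value, ...), one argument or row to a line, values as JSON. arm_command: Moves the arm, as the interface text tells. Its arguments: {"type":"object","properties":{"commands":{"type":"string"}},"required":["commands"]}

```bash
mkdir -p pics; cat > h.py <<'E'
import numpy as np, cv2
from workcell import readout, imaging, ctrl
from scipy.spatial.transform import Rotation as R
def pose():
    s=readout.observe(); q=s["ee_rot"]; T=np.eye(4)
    T[:3,:3]=R.from_quat([q[1],q[2],q[3],q[0]]).as_matrix(); T[:3,3]=s["position"]; return T,s
def grab(name,png=None):
    T,s=pose(); im=imaging.get_image(name)
    M=im["cam_to_world"] if name!="wrist" else T@np.array(im["mount"])
    d=im["depth"].astype(float); v,u=np.mgrid[:d.shape[0],:d.shape[1]]
    P=np.stack([(u-im["cx"])/im["fx"]*d,-(v-im["cy"])/im["fy"]*d,-d,np.ones_like(d)],-1)@np.array(M).T
    P=P[...,:3]; P[d==0]=np.nan
    if png: cv2.imwrite("pics/"+png,cv2.cvtColor(im["frame"],cv2.COLOR_RGB2BGR))
    return im["frame"],P,im
E
python3 - <<'E'
from h import *
for n in("top","side"):
    f,P,im=grab(n,n+"0.png"); np.save(n+"0.npy",P); print(n,[k for k in im], np.round(im["cam_to_world"],3).tolist())
print(readout.observe()); print(imaging.get_image("wrist")["mount"])
E
```

```text
top ['frame', 'depth', 'fx', 'fy', 'cx', 'cy', 'cam_to_world'] [[0.011, 0.993, -0.114, 0.377], [-1.0, 0.013, 0.017, 0.009], [0.018, 0.114, 0.993, 0.936], [0.0, 0.0, 0.0, 1.0]]
side ['frame', 'depth', 'fx', 'fy', 'cx', 'cy', 'cam_to_world'] [[-0.69, 0.477, -0.544, -0.158], [-0.724, -0.457, 0.517, 0.592], [-0.001, 0.751, 0.661, 0.833], [0.0, 0.0, 0.0, 1.0]]
{'clock': 0.1, 'qpos': array([-1.37400928e+00,  2.87147395e-01,  1.57802103e+00, -9.26397653e-06,
        1.27861740e+00, -1.49986997e-01]), 'joint_velocities': array([ 0.00036611, -0.00254636, -0.00292788, -0.00106519, -0.00060505,
       -0.00114522]), 'effort': array([ 1.02085753e-03, -4.07298160e+01, -2.93698597e+01, -1.43505195e-04,
        3.41494801e-03,  1.07598095e-05]), 'position': array([ 0.22935755, -0.6343743 ,  0.30264363]), 'ee_rot': array([-0.1212155 , -0.69648263, -0.12276573,  0.69652518]), 'force': array([ 0.13568105, -0.17764831, -0.08367752]), 'wrist_torque': array([ 0.01036995, -0.01970871,  0.01806725]), 'width': 0.08528798070859919}
[[-8.79643637e-04  2.61092208e-01 -9.65313465e-01 -6.89274148e-02]
 [ 9.99999276e-01 -5.62717910e-04 -1.06345172e-03  4.04624771e-04]
 [-8.20858133e-04 -9.65313701e-01 -2.61091524e-01 -6.54518787e-02]
 [ 0.00000000e+00  0.00000000e+00  0.00000000e+00  1.00000000e+00]]
```

View pics/top0.png

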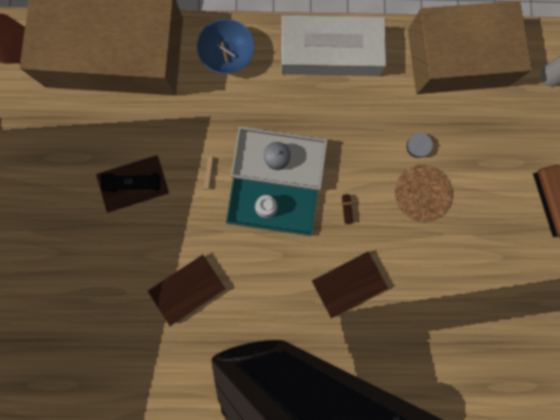

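View pics/side0.png

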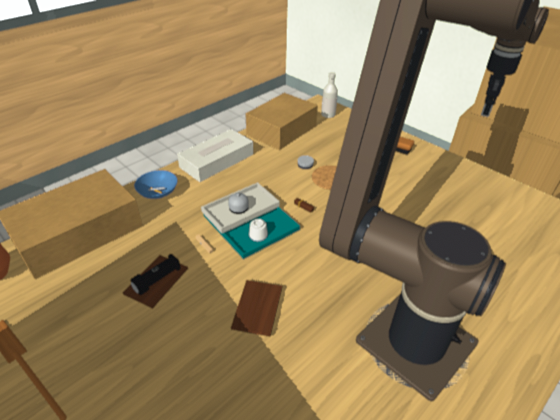

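The top view shows the torch on the leftmost stand (132,184), the bell in the white tray (277,155), the cup in the teal tray (266,206), the mat (424,193), the tin (420,146), the pin (208,172) and the seal (348,208).

```bash
cat > seg.py <<'E'
from h import *
def rect(P,m):
    m=m&np.isfinite(P[...,2]); p=P[m][:,:2].astype(np.float32)*1000
    c,s,a=cv2.minAreaRect(p); return np.round(c,1),np.round(s,1),round(a,1),len(p),np.round(np.median(P[m][:,2])*1000,1)
def box(P,u0,u1,v0,v1,zl,zh):
    k=np.zeros(P.shape[:2],bool); k[v0:v1,u0:u1]=1
    z=np.nan_to_num(P[...,2],nan=-9)
    return k&(z>zl)&(z<zh)
E
python3 - <<'E'
from seg import *
P=np.load("top0.npy"); f=cv2.imread("pics/top0.png")
for n,a in dict(stand=(90,175,150,218,.012,.024),torch=(90,175,150,218,.034,.08),torchhead=(90,175,150,218,.047,.08),trays=(222,332,122,240,.008,.03),trayswall=(222,332,122,240,.01,.06),whitewall=(222,332,122,240,.028,.039),bell=(255,300,135,180,.03,.1),bellc=(255,300,135,180,.045,.1),cup=(245,290,185,225,.024,.1),cuptop=(245,290,185,225,.042,.1),mat=(390,456,163,225,.003,.008),tin=(400,440,130,163,.018,.1),seal=(335,360,188,228,.012,.1),pin=(200,218,150,195,.007,.1)).items():
    print(n,*rect(P,box(P,*a)))
hsv=cv2.cvtColor(f,cv2.COLOR_BGR2HSV)
m=(hsv[...,0]>80)&(hsv[...,0]<100)&(hsv[...,1]>130); k=np.zeros_like(m);k[165:245,215:335]=1
print("teal",*rect(P,m&k))
print("cleartable",np.nanmedian(P[250:300,60:130,2]))
a=f[120:245,85:470]; cv2.imwrite("pics/crop0.png",cv2.resize(a,None,fx=2.07,fy=2.07,interpolation=cv2.INTER_CUBIC))
E
```

```text
stand [528.4 318.8] [ 91.2 140.7] 18.4 1683 16.8
torch [526.7 315.5] [ 35.3 121.8] 2.1 864 49.6
torchhead [526.8 315.6] [ 35.  121.4] 2.1 683 50.6
trays [534.9   3.5] [192.3 210.7] 82.5 3875 21.0
trayswall [536.6   3.4] [196.2 213.7] 82.3 5052 21.7
whitewall [550.3   1.4] [196.4 185.6] 82.4 693 34.6
bell [587.2   1.7] [ 56.6 125. ] 68.3 634 59.9
bellc [589.5   0.8] [55.2 57.3] 46.7 558 61.0
cup [491.1   4.7] [43.5 86.5] 27.2 346 42.9
cuptop [482.   23.9] [39.2 39.4] 64.0 230 44.0
mat [ 515.4 -329.7] [138.9 133. ] 88.8 1965 4.6
tin [ 623.4 -319.4] [52.2 52.5] 46.6 431 21.2
seal [ 478.9 -155.7] [64.9 18.3] 4.8 231 16.7
pin [555.9 154.1] [10.9 70.8] 84.6 146 9.8
teal [482.9  10.9] [184.1  98.8] 82.3 3126 3.1
cleartable -0.0012815056864776686
```

View pics/crop0.png

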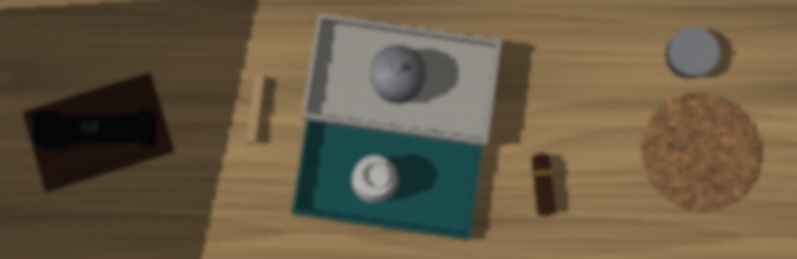

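```bash
cat > plan.py <<'E'
import sys; from h import *
# plan.py gx gy gz(mm, grasp point) jaw_yaw_deg [step]: prints rows to take (world-straight, even turn)
def plan(gx,gy,gz,yaw,step=48,p0=None):
    T,s=pose(); best=None
    for y in (yaw,yaw+180):
        c,n=np.cos(np.radians(y)),np.sin(np.radians(y))
        Rt=np.array([[0,c,n],[0,n,-c],[-1,0,0]]); rv=R.from_matrix(T[:3,:3].T@Rt).as_rotvec()
        if best is None or np.linalg.norm(rv)<np.linalg.norm(best[1]): best=(Rt,rv)
    Rt,rv=best
    tcp=np.array([gx,gy,gz+54.]); d=tcp-T[:3,3]*1000
    n=int(np.ceil(max(np.linalg.norm(d)/step,np.degrees(np.linalg.norm(rv))/8.2,1)))
    print("t %.1f pos"%s["clock"],np.round(T[:3,3]*1000,1),"toolY",np.round(T[:3,1],2),"w %.3f"%s["width"],"F",np.round(s["force"],1),"q6 %.2f"%s["qpos"][5])
    print("total: world d",np.round(d,1),"turn",np.round(np.degrees(rv),1),"rows",n)
    for i in range(n):
        Ri=T[:3,:3]@R.from_rotvec(rv*i/n).as_matrix()
        a=Ri.T@(d/n); print(*np.round(a,1),*np.round(np.degrees(rv)/n,2))
if __name__=="__main__": plan(*map(float,sys.argv[1:]))
E
python3 plan.py 482 24 190 82.4
```

```text
t 0.1 pos [ 229.4 -634.4  302.8] toolY [ 0.34 -0.94 -0.  ] w 0.085 F [-0.6 -0.2  0.6] q6 -0.15
total: world d [252.6 658.4 -58.8] turn [27.5  0.   0.1] rows 15
4.0 -35.6 -30.8 1.83 0.0 0.01
4.0 -36.5 -29.6 1.83 0.0 0.01
4.0 -37.4 -28.4 1.83 0.0 0.01
4.0 -38.3 -27.2 1.83 0.0 0.01
4.0 -39.2 -26.0 1.83 0.0 0.01
4.0 -40.0 -24.7 1.83 0.0 0.01
4.0 -40.8 -23.4 1.83 0.0 0.01
4.0 -41.5 -22.1 1.83 0.0 0.01
4.0 -42.2 -20.8 1.83 0.0 0.01
4.0 -42.8 -19.4 1.83 0.0 0.01
3.9 -43.4 -18.0 1.83 0.0 0.01
3.9 -44.0 -16.6 1.83 0.0 0.01
3.9 -44.5 -15.2 1.83 0.0 0.01
3.9 -44.9 -13.8 1.83 0.0 0.01
3.9 -45.4 -12.3 1.83 0.0 0.01
```

>>> arm_command(
  commands="4 -36 -31 1.8 0 0 1; 4 -36 -30 1.8 0 0 1; 4 -37 -28 1.8 0 0 1; 4 -38 -27 1.8 0 0 1; 4 -39 -26 1.8 0 0 1; 4 -40 -25 1.8 0 0 1; 4 -41 -23 1.8 0 0 1; 4 -41 -22 1.8 0 0 1",
)

```text
clock: 0.95
position: [0.3663, -0.2768, 0.2662]
ee_rot: [-0.025, -0.706, -0.028, 0.707]
force: [0.8, -1.0, -0.0]
width: 0.0853
```

>>> arm_command(
  commands="4 -42 -21 1.8 0 0 1; 4 -43 -19 1.8 0 0 1; 4 -43 -18 1.8 0 0 1; 4 -44 -17 1.8 0 0 1; 4 -44 -15 1.8 0 0 1; 4 -45 -14 1.8 0 0 1; 4 -45 -12 1.8 0 0 1",
)

```text
clock: 1.65
position: [0.4913, 0.0411, 0.2383]
ee_rot: [-0.056, 0.706, -0.054, -0.704]
force: [0.1, -1.2, 0.6]
width: 0.0852
```

```bash
python3 plan.py 482 24 190 82.4; python3 -c "
from h import *
grab('wrist','w1.png')"
```

```text
t 1.6 pos [491.3  41.1 238.3] toolY [-0.16 -0.99 -0.  ] w 0.085 F [ 0.1 -1.2  0.6] q6 1.60
total: world d [ -9.3 -17.1   5.7] turn [-1.4 -0.1  0.2] rows 1
-5.8 18.3 6.5 -1.38 -0.1 0.19
```

>>> arm_command(
  commands="-6 18 7 -1.4 0 0 1; 0 0 0 0 0 0 1; 0 0 0 0 0 0 1",
)

```text
clock: 2.0
position: [0.4824, 0.0336, 0.2423]
ee_rot: [0.046, -0.706, 0.04, 0.706]
force: [-0.4, 0.3, -1.2]
width: 0.0855
```

```bash
python3 plan.py 482 24 190 82.4; python3 -c "
from seg import *
f,P,im=grab('wrist','w2.png'); np.save('w2.npy',P)
def topc(zl,zh,x0,x1,y0,y1):
    m=(P[...,2]>zl)&(P[...,2]<zh)&(P[...,0]>x0)&(P[...,0]<x1)&(P[...,1]>y0)&(P[...,1]<y1)
    print(*rect(P,m), np.round(np.median(P[m],0),4))
topc(.035,.06,.44,.52,-.03,.08); topc(.046,.06,.44,.52,-.03,.08); topc(.05,.08,.54,.64,-.06,.06)
"
```

```text
t 2.0 pos [482.4  33.6 242.3] toolY [-0.12 -0.99 -0.01] w 0.086 F [-0.4  0.3 -1.2] q6 1.54
total: world d [-0.4 -9.6  1.7] turn [0.7 0.  0.5] rows 1
-1.8 9.5 -0.8 0.66 0.05 0.5
[483.7  23.9] [42.2 42. ] 53.0 1707 43.1 [0.4848 0.0237 0.0431]
[483.   23.9] [28.9 29.2] 48.2 331 48.7 [0.483  0.0239 0.0487]
[590.8   1.1] [56. 55.] 50.9 4301 61.8 [0.5895 0.002  0.0618]
```

View pics/w2.png

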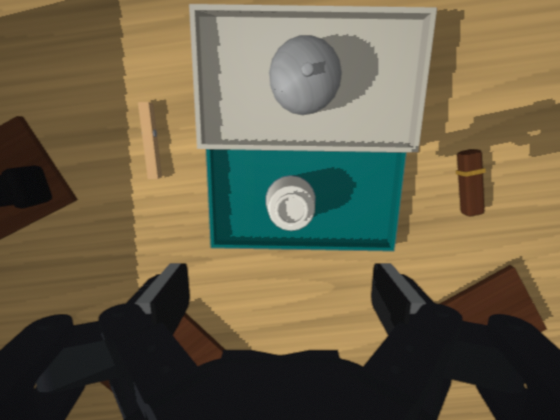

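The wrist view shows the cup at (291,203) and the bell at (305,73). Both positions agree with the top camera to about 1 mm. I'll align and descend on the cup.

>>> arm_command(
  commands="15 9 0 0.6 0 0.5 1; 30 0 0 0 0 0 1; 0 0 0 0 0 0 1; 0 0 0 0 0 0 1",
)

```text
clock: 2.45
position: [0.4824, 0.0226, 0.1977]
ee_rot: [-0.048, 0.706, -0.049, -0.705]
force: [0.6, -0.3, 1.1]
width: 0.0854
```

```bash
python3 plan.py 483 24 29 82.4 40
```

```text
t 2.5 pos [482.4  22.6 197.7] toolY [-0.14 -0.99  0.  ] w 0.085 F [ 0.6 -0.3  1.1] q6 1.54
total: world d [   0.6    1.4 -114.7] turn [-0.3 -0.2 -0. ] rows 3
38.2 -0.5 -0.0 -0.09 -0.05 -0.0
38.2 -0.5 -0.1 -0.09 -0.05 -0.0
38.2 -0.5 -0.1 -0.09 -0.05 -0.0
```

>>> arm_command(
  commands="40 -1 0 0 0 0 1; 40 0 0 0 0 0 1; 25 0 0 0 0 0 1; 8 0 0 0 0 0 1; 0 0 0 0 0 0 1; 0 0 0 0 0 0 1",
)

```text
clock: 3.05
position: [0.491, 0.0216, 0.0915]
ee_rot: [-0.049, 0.713, -0.05, -0.698]
force: [0.4, 0.2, -0.7]
width: 0.0851
```

```bash
python3 plan.py 483 24 29 82.4 40
```

```text
t 3.0 pos [491.   21.6  91.5] toolY [-0.14 -0.99  0.  ] w 0.085 F [ 0.4  0.2 -0.7] q6 1.55
total: world d [-8.   2.4 -8.5] turn [-0.4 -1.2 -0. ] rows 1
8.3 -1.3 8.4 -0.43 -1.18 -0.02
```

>>> arm_command(
  commands="4 -1 8 -0.4 -1.2 0 1; 0 0 0 0 0 0 1; 0 0 0 0 0 0 1; 0 0 0 0 0 0 1",
)

```text
clock: 3.45
position: [0.4856, 0.0236, 0.0919]
ee_rot: [-0.046, 0.708, -0.047, -0.703]
force: [0.0, -0.2, 0.2]
width: 0.0857
```

```bash
python3 plan.py 483 24 29 82.4 40
```

```text
t 3.5 pos [485.6  23.6  91.9] toolY [-0.13 -0.99  0.  ] w 0.086 F [ 0.  -0.2  0.2] q6 1.54
total: world d [-2.6  0.4 -8.9] turn [ 0.  -0.4 -0. ] rows 1
8.8 -0.1 2.7 0.02 -0.39 -0.03
```

>>> arm_command(
  commands="9 0 3 0 -0.4 0 1; 0 0 0 0 0 0 1; 0 0 0 0 0 0 1",
)

```text
clock: 3.75
position: [0.4827, 0.0239, 0.0826]
ee_rot: [-0.047, 0.706, -0.047, -0.705]
force: [-0.5, 0.5, 0.6]
width: 0.0856
```

```bash
python3 plan.py 483 24 29 82.4 40
```

```text
t 3.8 pos [482.7  23.9  82.6] toolY [-0.13 -0.99  0.  ] w 0.086 F [-0.5  0.5  0.6] q6 1.54
total: world d [0.3 0.1 0.4] turn [ 0. -0. -0.] rows 1
-0.4 -0.1 -0.2 0.02 -0.03 -0.03
```

>>> arm_command(
  commands="0 0 0 0 0 0 0.3; 0 0 0 0 0 0 0.3; 0 0 0 0 0 0 0.3; 0 0 0 0 0 0 0.3; 0 0 0 0 0 0 0.3; 0 0 0 0 0 0 0.3",
)

```text
clock: 4.35
position: [0.4829, 0.0239, 0.083]
ee_rot: [0.047, -0.706, 0.047, 0.706]
force: [-0.2, -0.0, 0.4]
width: 0.0458
```

>>> arm_command(
  commands="-10 0 0 0 0 0 0.3; -20 0 0 0 0 0 0.3; -20 0 0 0 0 0 0.3; -30 0 0 0 0 0 0.3; -30 0 0 0 0 0 0.3; 0 0 0 0 0 0 0.3; 0 0 0 0 0 0 0.3",
)

```text
clock: 5.05
position: [0.4809, 0.0243, 0.1973]
ee_rot: [0.047, -0.704, 0.047, 0.707]
force: [0.3, -0.4, -1.1]
width: 0.0449
```

```bash
python3 plan.py 513 -330 120 90 45
```

```text
t 5.0 pos [480.9  24.3 197.3] toolY [-0.13 -0.99  0.  ] w 0.045 F [ 0.3 -0.4 -1.1] q6 1.54
total: world d [  32.1 -354.3  -23.3] turn [-7.6  0.3 -0. ] rows 8
2.9 43.4 -9.8 -0.95 0.03 -0.0
2.9 43.5 -9.1 -0.95 0.03 -0.0
2.9 43.7 -8.4 -0.95 0.03 -0.0
2.9 43.8 -7.7 -0.95 0.03 -0.0
2.9 43.9 -6.9 -0.95 0.03 -0.0
2.9 44.0 -6.2 -0.95 0.03 -0.0
2.9 44.1 -5.5 -0.95 0.03 -0.0
2.9 44.2 -4.7 -0.95 0.03 -0.0
```

>>> arm_command(
  commands="3 43 -8 0 0 0 0.3; 3 43 -8 0 0 0 0.3; 3 43 -8 0 0 0 0.3; 3 43 -8 0 0 0 0.3; 3 43 -8 0 0 0 0.3; 3 43 -8 0 0 0 0.3; 3 40 -8 0 0 0 0.3; 0 20 -4 0 0 0 0.3",
)

```text
clock: 5.85
position: [0.4944, -0.304, 0.162]
ee_rot: [0.048, -0.699, 0.04, 0.713]
force: [0.5, 0.3, 0.0]
width: 0.0449
```

>>> arm_command(
  commands="0 0 0 0 0 0 0.3; 0 0 0 0 0 0 0.3",
)

```text
clock: 6.05
position: [0.4931, -0.3051, 0.1592]
ee_rot: [0.05, -0.697, 0.04, 0.714]
force: [-0.1, 0.0, -0.7]
width: 0.0453
```

```bash
python3 plan.py 513 -330 31 82.4 30
```

```text
t 6.0 pos [ 493.1 -305.1  159.2] toolY [-0.13 -0.99 -0.01] w 0.045 F [-0.1  0.  -0.7] q6 0.97
total: world d [ 19.9 -24.9 -74.2] turn [0.3 1.4 0.7] rows 3
24.4 7.7 -8.2 0.09 0.47 0.24
24.5 7.6 -8.0 0.09 0.47 0.24
24.6 7.4 -7.9 0.09 0.47 0.24
```

>>> arm_command(
  commands="20 8 -8 0 0.5 0.3 0.3; 20 8 -8 0 0.5 0.3 0.3; 18 8 -7 0 0.5 0.3 0.3; 0 0 0 0 0 0 0.3; 0 0 0 0 0 0 0.3",
)

```text
clock: 6.55
position: [0.5128, -0.3224, 0.0981]
ee_rot: [0.043, -0.705, 0.042, 0.706]
force: [0.4, -0.5, -0.8]
width: 0.0448
```

```bash
python3 plan.py 513 -330 31 82.4 30
```

```text
t 6.5 pos [ 512.8 -322.4   98.1] toolY [-0.12 -0.99 -0.  ] w 0.045 F [ 0.4 -0.5 -0.8] q6 0.96
total: world d [  0.2  -7.6 -13.1] turn [0.7 0.1 0.1] rows 1
13.1 7.6 -1.1 0.73 0.09 0.09
```

>>> arm_command(
  commands="6 5 0 0.5 0 0 0.3; 6 0 0 0 0 0 0.3; 0 0 0 0 0 0 0.3; 0 0 0 0 0 0 0.3",
)

```text
clock: 6.95
position: [0.5129, -0.3257, 0.0879]
ee_rot: [-0.045, 0.706, -0.045, -0.706]
force: [0.1, 0.3, -0.9]
width: 0.0452
```

```bash
python3 plan.py 513 -328 30 82.4 30
```

```text
t 7.0 pos [ 512.9 -325.7   87.9] toolY [-0.13 -0.99 -0.  ] w 0.045 F [ 0.1  0.3 -0.9] q6 0.96
total: world d [ 0.1 -2.3 -3.9] turn [ 0.3 -0.   0. ] rows 1
3.9 2.3 -0.4 0.33 -0.02 0.03
```

>>> arm_command(
  commands="3 0 0 0 0 0 0.3; 1 0 0 0 0 0 0.3; 0 0 0 0 0 0 0.3; 0 0 0 0 0 0 0.3",
)

```text
clock: 7.35
position: [0.5131, -0.3261, 0.0846]
ee_rot: [-0.045, 0.706, -0.045, -0.705]
force: [0.4, 1.1, -1.6]
width: 0.0454
```

>>> arm_command(
  commands="0 0 0 0 0 0 0.75; 0 0 0 0 0 0 0.75; 0 0 0 0 0 0 1; 0 0 0 0 0 0 1; -20 0 0 0 0 0 1; -40 0 0 0 0 0 1; -40 0 0 0 0 0 1; -10 0 0 0 0 0 1",
)

```text
clock: 8.15
position: [0.5122, -0.3256, 0.1959]
ee_rot: [0.046, -0.705, 0.044, 0.707]
force: [0.6, -0.2, 0.7]
width: 0.0853
```

```bash
python3 plan.py 590 1 140 82.4 46;  python3 -c "
from seg import *
f,P,im=grab('top','t1.png'); 
m=(P[...,2]>.04)&(P[...,2]<.06)&(P[...,0]>.45)&(P[...,0]<.56)&(abs(P[...,1]+.33)<.06)
print(*rect(P,m))
f,P,im=grab('wrist','w3.png')
"
```

```text
t 8.2 pos [ 512.2 -325.6  195.9] toolY [-0.13 -0.99 -0.  ] w 0.085 F [ 0.6 -0.2  0.7] q6 0.96
total: world d [ 77.8 326.6  -1.9] turn [0.3 0.2 0.1] rows 8
0.3 -41.7 -4.5 0.04 0.02 0.02
0.3 -41.7 -4.4 0.04 0.02 0.02
0.3 -41.7 -4.4 0.04 0.02 0.02
0.3 -41.7 -4.4 0.04 0.02 0.02
0.3 -41.7 -4.3 0.04 0.02 0.02
0.3 -41.7 -4.3 0.04 0.02 0.02
0.3 -41.7 -4.3 0.04 0.02 0.02
0.2 -41.7 -4.3 0.04 0.02 0.02
[ 508.6 -327.6] [33.7 42.8] 8.7 261 44.5
```

View pics/w3.png

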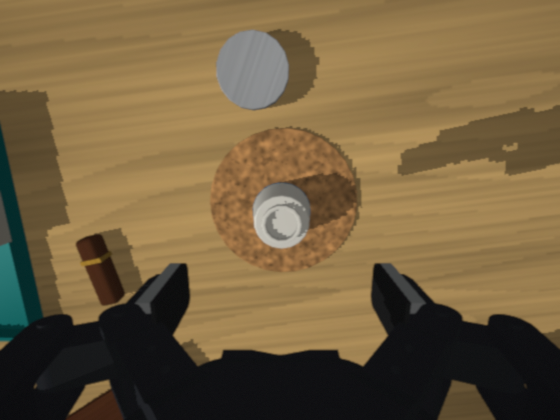

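The cup stands upside down on the mat at (282,220), and the tin and seal haven't moved. Next is the bell.

>>> arm_command(
  commands="0 -42 -4 0 0 0 1; 0 -42 -4 0 0 0 1; 0 -42 -4 0 0 0 1; 0 -42 -4 0 0 0 1; 0 -42 -4 0 0 0 1; 0 -42 -4 0 0 0 1; 0 -40 -4 0 0 0 1; 0 -20 -4 0 0 0 1",
)

```text
clock: 9.05
position: [0.5771, -0.0096, 0.1753]
ee_rot: [0.053, -0.694, 0.044, 0.716]
force: [0.0, 0.5, 0.4]
width: 0.0854
```

>>> arm_command(
  commands="0 0 0 0 0 0 1; 0 0 0 0 0 0 1",
)

```text
clock: 9.25
position: [0.5751, -0.0064, 0.1703]
ee_rot: [0.051, -0.692, 0.042, 0.719]
force: [0.4, -1.9, 1.0]
width: 0.0853
```

```bash
python3 plan.py 590 1 130 82.4 30
```

```text
t 9.2 pos [575.1  -6.4 170.3] toolY [-0.13 -0.99 -0.01] w 0.085 F [ 0.4 -1.9  1. ] q6 1.51
total: world d [14.9  7.4 13.7] turn [0.  2.3 0.6] rows 1
-14.1 -9.5 -13.2 0.05 2.3 0.63
```

>>> arm_command(
  commands="0 -9 -14 0 2.3 0.6 1; 0 0 0 0 0 0 1; 0 0 0 0 0 0 1",
)

```text
clock: 9.55
position: [0.5879, -0.0021, 0.1659]
ee_rot: [0.048, -0.703, 0.048, 0.708]
force: [0.8, -0.1, -0.3]
width: 0.0852
```

```bash
python3 plan.py 590 1 60 82.4 30
```

```text
t 9.6 pos [587.9  -2.1 165.9] toolY [-0.13 -0.99  0.  ] w 0.085 F [ 0.8 -0.1 -0.3] q6 1.53
total: world d [  2.1   3.1 -51.9] turn [-0.1  0.4 -0. ] rows 2
25.9 -1.7 -1.0 -0.06 0.2 -0.01
25.9 -1.7 -0.9 -0.06 0.2 -0.01
```

>>> arm_command(
  commands="20 -3 -1 0 0.2 0 1; 20 0 -1 0 0.2 0 1; 10 0 0 0 0 0 1; 0 0 0 0 0 0 1; 0 0 0 0 0 0 1",
)

```text
clock: 10.05
position: [0.5886, -0.0043, 0.1146]
ee_rot: [0.049, -0.704, 0.05, 0.706]
force: [0.6, 0.8, -0.5]
width: 0.0852
```

```bash
python3 plan.py 590 1 43 82.4 30
```

```text
t 10.1 pos [588.6  -4.3 114.6] toolY [-0.14 -0.99  0.  ] w 0.085 F [ 0.6  0.8 -0.5] q6 1.53
total: world d [  1.4   5.3 -17.6] turn [-0.5  0.2 -0.1] rows 1
17.6 -5.5 -0.7 -0.46 0.16 -0.05
```

>>> arm_command(
  commands="10 -5 -1 -0.4 0.2 0 1; 0 0 0 0 0 0 1; 0 0 0 0 0 0 1",
)

```text
clock: 10.35
position: [0.5914, 0.0003, 0.1059]
ee_rot: [-0.047, 0.707, -0.048, -0.704]
force: [0.4, -0.8, 0.8]
width: 0.0857
```

```bash
python3 plan.py 590 1 43 82.4 30
```

```text
t 10.3 pos [5.914e+02 3.000e-01 1.059e+02] toolY [-0.13 -0.99  0.  ] w 0.086 F [ 0.4 -0.8  0.8] q6 1.53
total: world d [-1.4  0.7 -8.9] turn [-0.1 -0.2 -0.1] rows 1
8.9 -0.5 1.5 -0.06 -0.24 -0.06
```

>>> arm_command(
  commands="9 -1 1 0 -0.2 0 1; 0 0 0 0 0 0 1; 0 0 0 0 0 0 1; 0 0 0 0 0 0 0.5; 0 0 0 0 0 0 0.5; 0 0 0 0 0 0 0.5; 0 0 0 0 0 0 0.5; 0 0 0 0 0 0 0.5",
)

```text
clock: 11.15
position: [0.5913, 0.0018, 0.0973]
ee_rot: [-0.047, 0.706, -0.047, -0.705]
force: [0.1, 0.3, 0.0]
width: 0.0559
```

```bash
python3 plan.py 590 1 43 82.4 30
```

```text
t 11.2 pos [591.3   1.8  97.3] toolY [-0.13 -0.99  0.  ] w 0.056 F [0.1 0.3 0. ] q6 1.54
total: world d [-1.3 -0.8 -0.3] turn [-0.  -0.2 -0.1] rows 1
0.3 0.9 1.2 -0.02 -0.16 -0.07
```

>>> arm_command(
  commands="-8 0 0 0 0 0 0.5; -10 0 0 0 0 0 0.5; -15 0 0 0 0 0 0.5; 0 0 0 0 0 0 0.5; 0 0 0 0 0 0 0.5",
)

```text
clock: 11.65
position: [0.5908, 0.0019, 0.1333]
ee_rot: [-0.046, 0.706, -0.047, -0.705]
force: [0.7, -0.1, -1.7]
width: 0.0564
```

```bash
python3 plan.py 483.5 11 120 82.4 40;  python3 -c "
from seg import *
f,P,im=grab('wrist','w4.png')
"
```

```text
t 11.7 pos [590.8   1.9 133.3] toolY [-0.13 -0.99  0.  ] w 0.056 F [ 0.7 -0.1 -1.7] q6 1.54
total: world d [-107.3    9.1   40.7] turn [-0.  -0.1 -0.1] rows 3
-13.7 1.7 35.8 -0.01 -0.04 -0.02
-13.6 1.7 35.8 -0.01 -0.04 -0.02
-13.6 1.7 35.9 -0.01 -0.04 -0.02
```

View pics/w4.png

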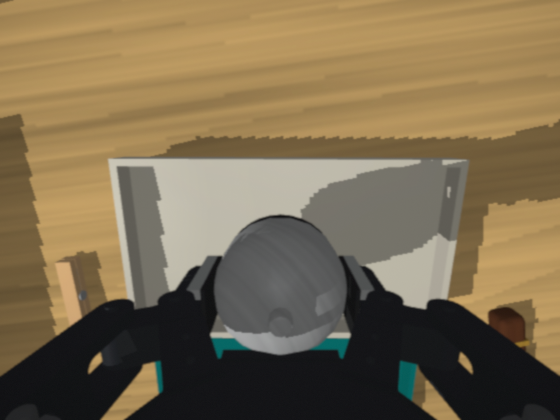

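The bell at (280,285) is held upright and clear of the tray. I'll carry it to the teal front.

>>> arm_command(
  commands="-15 0 0 0 0 0 0.5; 0 2 30 0 0 0 0.5; 0 2 35 0 0 0 0.5; 0 2 25 0 0 0 0.5; 0 0 10 0 0 0 0.5; 0 0 0 0 0 0 0.5; 0 0 0 0 0 0 0.5",
)

```text
clock: 12.4
position: [0.4906, 0.0089, 0.1531]
ee_rot: [-0.046, 0.709, -0.048, -0.702]
force: [-0.1, 0.1, -1.1]
width: 0.0559
```

```bash
python3 plan.py 483.5 11 50 82.4 30
```

```text
t 12.4 pos [490.6   8.9 153.1] toolY [-0.13 -0.99  0.  ] w 0.056 F [-0.1  0.1 -1.1] q6 1.52
total: world d [ -7.1   2.1 -49.1] turn [-0.  -0.5 -0.1] rows 2
24.5 -0.6 3.9 -0.02 -0.26 -0.04
24.5 -0.6 3.8 -0.02 -0.26 -0.04
```

>>> arm_command(
  commands="20 -1 8 0 -0.5 0 0.5; 18 -1 2 0 0 0 0.5; 8 0 0 0 0 0 0.5; 0 0 0 0 0 0 0.5; 0 0 0 0 0 0 0.5",
)

```text
clock: 12.9
position: [0.4885, 0.0108, 0.1092]
ee_rot: [-0.046, 0.709, -0.048, -0.702]
force: [0.4, -0.7, -1.8]
width: 0.0558
```

```bash
python3 plan.py 483.5 11 26 82.4 30
```

```text
t 12.9 pos [488.5  10.8 109.2] toolY [-0.13 -0.99  0.  ] w 0.056 F [ 0.4 -0.7 -1.8] q6 1.52
total: world d [ -5.    0.2 -29.2] turn [-0.1 -0.6 -0.1] rows 1
29.1 0.4 5.2 -0.06 -0.57 -0.1
```

>>> arm_command(
  commands="10 0 5 0 -0.6 0 0.5; 9 0 1 0 0 0 0.5; 0 0 0 0 0 0 0.5; 0 0 0 0 0 0 0.5",
)

```text
clock: 13.3
position: [0.4839, 0.0112, 0.0902]
ee_rot: [-0.047, 0.706, -0.048, -0.705]
force: [0.6, 0.8, -0.9]
width: 0.056
```

```bash
python3 plan.py 483.5 11 26 82.4 30
```

```text
t 13.3 pos [483.9  11.2  90.2] toolY [-0.13 -0.99  0.  ] w 0.056 F [ 0.6  0.8 -0.9] q6 1.52
total: world d [ -0.4  -0.2 -10.2] turn [-0.1 -0.1 -0.1] rows 1
10.2 0.3 0.4 -0.06 -0.11 -0.11
```

>>> arm_command(
  commands="5 0 0 0 0 0 0.5; 4 0 0 0 0 0 0.5; 2 0 0 0 0 0 0.5; 0 0 0 0 0 0 0.5; 0 0 0 0 0 0 0.5",
)

```text
clock: 13.8
position: [0.4846, 0.0111, 0.0793]
ee_rot: [-0.046, 0.707, -0.048, -0.704]
force: [-0.3, 0.4, -1.9]
width: 0.056
```

```bash
python3 plan.py 483.5 11 25.3 82.4 30
```

```text
t 13.8 pos [484.6  11.1  79.3] toolY [-0.13 -0.99  0.  ] w 0.056 F [-0.3  0.4 -1.9] q6 1.52
total: world d [-1.1 -0.1 -0. ] turn [-0.1 -0.2 -0.1] rows 1
0.0 0.3 1.1 -0.06 -0.2 -0.12
```

>>> arm_command(
  commands="1 0 0 0 0 0 0.5; 0 0 0 0 0 0 0.75; 0 0 0 0 0 0 1; 0 0 0 0 0 0 1; -15 0 0 0 0 0 1; -35 0 0 0 0 0 1; -40 0 0 0 0 0 1; -10 0 0 0 0 0 1",
)

```text
clock: 14.6
position: [0.4835, 0.0114, 0.1799]
ee_rot: [0.047, -0.705, 0.048, 0.706]
force: [0.5, -0.7, -0.6]
width: 0.0851
```

```bash
python3 plan.py 527 316 130 2.1 44;  python3 -c "
from seg import *
f,P,im=grab('top','t2.png'); 
def q(P,x,y,zl,zh,r=.05):
    m=(P[...,2]>zl)&(P[...,2]<zh)&(abs(P[...,0]-x)<r)&(abs(P[...,1]-y)<r); print(*rect(P,m))
q(P,.4835,.011,.035,.045)
f,P,im=grab('wrist','w5.png'); q(P,.4835,.011,.035,.06,.06);q(P,.4835,.011,.048,.06,.06)
"
```

```text
t 14.6 pos [483.5  11.4 179.9] toolY [-0.13 -0.99  0.  ] w 0.085 F [ 0.5 -0.7 -0.6] q6 1.52
total: world d [ 43.5 304.6   4.1] turn [80.2  0.  -0.2] rows 10
-0.5 -30.8 -0.2 8.02 0.0 -0.02
-0.5 -30.5 4.1 8.02 0.0 -0.02
-0.4 -29.6 8.3 8.02 0.0 -0.02
-0.4 -28.2 12.3 8.02 0.0 -0.02
-0.4 -26.2 16.1 8.02 0.0 -0.02
-0.4 -23.7 19.6 8.02 0.0 -0.02
-0.4 -20.7 22.8 8.02 0.0 -0.02
-0.4 -17.3 25.4 8.02 0.0 -0.02
-0.4 -13.6 27.6 8.02 0.0 -0.02
-0.4 -9.6 29.2 8.02 0.0 -0.02
[0. 0.] [0. 0.] 0.0 0 nan
[498.4  15.9] [120.5  77.5] 82.4 4565 43.5
[485.   10.5] [22.8 22.5] 83.5 247 53.1
  return _methods._mean(a, axis=axis, dtype=dtype,
  ret = ret.dtype.type(ret / rcount)
```

View pics/w5.png

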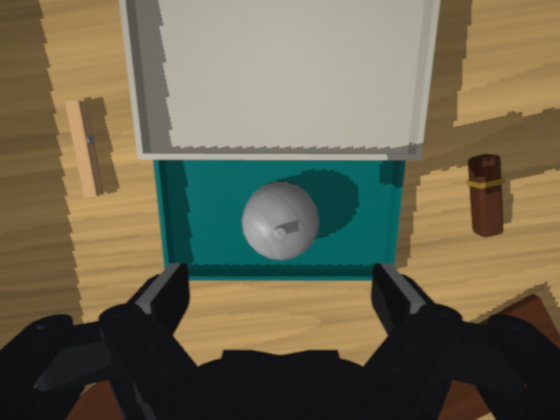

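The bell at (281,221) stands upright in the middle of the teal front, measured (485,10.5). For the torch I have to turn the wrist the other way, because joint 6 would run out of range.

```bash
sed -i 's/s=pose(); best=None/s=pose(); best=None; far=0/; s/^        if best is None.*/        if best is None or (np.linalg.norm(rv)<np.linalg.norm(best[1])) != (FAR): best=(Rt,rv)/; s/^import sys;/import sys; FAR=len(sys.argv)>6\nif 1:/' plan.py; head -4 plan.py; sed -i '/^if 1:/c\from h import *' plan.py; python3 plan.py 527 316 140 2.1 44 1
```

```text
import sys; FAR=len(sys.argv)>6
if 1: from h import *
# plan.py gx gy gz(mm, grasp point) jaw_yaw_deg [step]: prints rows to take (world-straight, even turn)
def plan(gx,gy,gz,yaw,step=48,p0=None):
t 14.7 pos [482.4  11.6 177.5] toolY [-0.13 -0.99  0.  ] w 0.085 F [-0.   1.  -0.3] q6 1.52
total: world d [ 44.6 304.4  16.5] turn [-99.8   0.3   0.2] rows 13
-1.3 -23.7 -0.3 -7.67 0.02 0.01
-1.3 -23.4 -3.4 -7.67 0.02 0.01
-1.3 -22.7 -6.5 -7.67 0.02 0.01
-1.3 -21.7 -9.5 -7.67 0.02 0.01
-1.3 -20.2 -12.3 -7.67 0.02 0.01
-1.3 -18.4 -14.9 -7.67 0.02 0.01
-1.3 -16.2 -17.2 -7.67 0.02 0.01
-1.3 -13.8 -19.2 -7.67 0.02 0.01
-1.3 -11.1 -20.9 -7.67 0.02 0.01
-1.3 -8.2 -22.2 -7.67 0.02 0.01
-1.3 -5.2 -23.1 -7.67 0.02 0.01
-1.3 -2.0 -23.6 -7.67 0.02 0.01
-1.3 1.1 -23.6 -7.67 0.02 0.01
```

>>> arm_command(
  commands="-5 -24 0 -7.7 0 0 1; -3 -23 -3 -7.7 0 0 1; -2 -23 -6 -7.7 0 0 1; -2 -22 -9 -7.7 0 0 1; -2 -20 -12 -7.7 0 0 1; -2 -18 -15 -7.7 0 0 1; -2 -16 -17 -7.7 0 0 1; -2 -14 -19 -7.7 0 0 1",
)

```text
clock: 15.5
position: [0.4971, 0.2023, 0.1788]
ee_rot: [-0.328, -0.613, -0.337, 0.635]
force: [0.2, -0.1, -0.4]
width: 0.0856
```

```bash
python3 plan.py 527 316 140 2.1 30
```

```text
t 15.5 pos [497.1 202.3 178.8] toolY [ 0.83 -0.56 -0.03] w 0.086 F [ 0.2 -0.1 -0.4] q6 0.79
total: world d [ 29.9 113.7  15.2] turn [-36.1   0.7   1.8] rows 5
-3.3 -7.8 -22.1 -7.21 0.14 0.36
-3.3 -5.0 -22.9 -7.21 0.14 0.36
-3.3 -2.0 -23.4 -7.21 0.14 0.36
-3.2 0.9 -23.5 -7.21 0.14 0.36
-3.1 3.9 -23.2 -7.21 0.14 0.36
```

>>> arm_command(
  commands="-5 -8 -22 -7.2 0 0.4 1; -5 -5 -23 -7.2 0 0.4 1; -5 -2 -23 -7.2 0 0.4 1; -5 1 -23 -7.2 0 0.4 1; -3 4 -20 -6.5 0 0.4 1; 0 0 0 0 0 0 1; 0 0 0 0 0 0 1",
)

```text
clock: 16.2
position: [0.5184, 0.3168, 0.18]
ee_rot: [0.512, 0.474, 0.515, -0.499]
force: [0.1, -0.2, -0.3]
width: 0.0856
```

```bash
python3 plan.py 527 316 100 2.1 30;  python3 -c "
from seg import *
f,P,im=grab('wrist','w6.png')
def q(P,x,y,zl,zh,r=.05):
    m=(P[...,2]>zl)&(P[...,2]<zh)&(abs(P[...,0]-x)<r)&(abs(P[...,1]-y)<r); print(*rect(P,m))
q(P,.527,.316,.035,.06,.08)
q(P,.527,.316,.047,.058,.08)
q(P,.527,.316,.012,.024,.1)
f,P,im=grab('top'); q(P,.527,.316,.035,.06,.08)
"
```

```text
t 16.2 pos [518.4 316.8 180. ] toolY [ 1.    0.05 -0.03] w 0.086 F [ 0.1 -0.2 -0.3] q6 0.34
total: world d [  8.6  -0.8 -26. ] turn [0.9 1.2 1.6] rows 1
25.8 9.3 0.8 0.95 1.2 1.6
[529.6 316.7] [ 36.  119.4] 2.0 7386 50.2
[529.7 316.7] [ 36.  119.4] 2.1 6650 50.9
[530.8 319.1] [ 90.5 140.4] 18.6 12753 17.0
[527.2 304.3] [34.6 99.2] 2.1 675 48.9
```

View pics/w6.png

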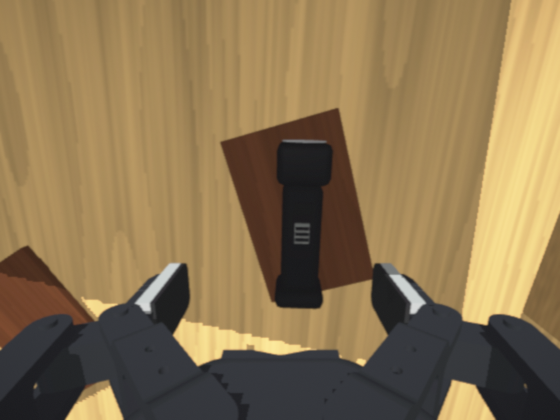

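The torch at (301,225) lies switch up (302,233) on the stand, at about (528.5,316).

>>> arm_command(
  commands="15 10 1 0.9 1.2 1.6 1; 20 0 0 0 0 0 1; 10 0 0 0 0 0 1; 0 0 0 0 0 0 1; 0 0 0 0 0 0 1",
)

```text
clock: 16.8
position: [0.5281, 0.3116, 0.1329]
ee_rot: [0.507, 0.493, 0.507, -0.493]
force: [0.7, 0.1, 0.2]
width: 0.0854
```

```bash
python3 plan.py 528.5 316 40 2.1 30
```

```text
t 16.8 pos [528.1 311.6 132.9] toolY [ 1.    0.03 -0.  ] w 0.085 F [0.7 0.1 0.2] q6 0.34
total: world d [  0.4   4.4 -38.9] turn [-0.5  0.   0. ] rows 2
19.5 0.3 -2.2 -0.25 0.01 0.01
19.5 0.3 -2.2 -0.25 0.01 0.01
```

>>> arm_command(
  commands="15 0 -4 0.4 0 0 1; 15 0 0 0 0 0 1; 7 0 0 0 0 0 1; 0 0 0 0 0 0 1; 0 0 0 0 0 0 1",
)

```text
clock: 17.3
position: [0.5286, 0.3162, 0.0942]
ee_rot: [0.505, 0.495, 0.505, -0.494]
force: [0.6, 0.0, -0.7]
width: 0.0854
```

```bash
python3 plan.py 528.5 316 40 2.1 30
```

```text
t 17.3 pos [528.6 316.2  94.2] toolY [1.   0.02 0.  ] w 0.085 F [ 0.6  0.  -0.7] q6 0.35
total: world d [-0.1 -0.2 -0.2] turn [-0.9 -0.  -0.1] rows 1
0.2 -0.1 0.2 -0.95 -0.03 -0.09
```

>>> arm_command(
  commands="0 0 0 -0.9 0 0 0.2; 0 0 0 0 0 0 0.2; 0 0 0 0 0 0 0.2; 0 0 0 0 0 0 0.2; 0 0 0 0 0 0 0.2; 0 0 0 0 0 0 0.2; 0 0 0 0 0 0 0.2",
)

```text
clock: 18.0
position: [0.5295, 0.3166, 0.096]
ee_rot: [0.51, 0.492, 0.508, -0.489]
force: [0.0, -0.8, -1.9]
width: 0.0269
```

>>> arm_command(
  commands="-10 0 0 0 0 0 0.2; -20 0 0 0 0 0 0.2; -30 0 0 0 0 0 0.2; -20 0 0 0 0 0 0.2; 0 0 0 0 0 0 0.2; 0 0 0 0 0 0 0.2",
)

```text
clock: 18.6
position: [0.5279, 0.316, 0.1789]
ee_rot: [0.51, 0.491, 0.509, -0.49]
force: [0.1, 0.5, -0.8]
width: 0.0273
```

```bash
python3 plan.py 586.6 -3.3 130 -7.6 44
```

```text
t 18.6 pos [527.9 316.  178.9] toolY [1.   0.04 0.  ] w 0.027 F [ 0.1  0.5 -0.8] q6 0.34
total: world d [  58.7 -319.3    5.1] turn [ 9.7 -0.  -0.1] rows 8
-0.6 5.8 40.2 1.22 -0.0 -0.01
-0.6 6.7 40.0 1.22 -0.0 -0.01
-0.6 7.5 39.9 1.22 -0.0 -0.01
-0.6 8.4 39.7 1.22 -0.0 -0.01
-0.6 9.2 39.5 1.22 -0.0 -0.01
-0.6 10.1 39.3 1.22 -0.0 -0.01
-0.6 10.9 39.1 1.22 -0.0 -0.01
-0.6 11.7 38.9 1.22 -0.0 -0.01
```

>>> arm_command(
  commands="-3 6 40 1.2 0 0 0.2; -3 7 40 1.2 0 0 0.2; -3 8 40 1.2 0 0 0.2; -3 8 40 1.2 0 0 0.2; -3 9 39 1.2 0 0 0.2; -3 10 39 1.2 0 0 0.2; -3 11 35 1.2 0 0 0.2; -2 12 20 1.2 0 0 0.2",
)

```text
clock: 19.4
position: [0.5856, 0.0128, 0.1905]
ee_rot: [-0.463, -0.527, -0.471, 0.535]
force: [0.4, 0.7, -0.7]
width: 0.0269
```

>>> arm_command(
  commands="0 0 0 0 0 0 0.2; 0 0 0 0 0 0 0.2",
)

```text
clock: 19.6
position: [0.5854, 0.0097, 0.1881]
ee_rot: [-0.461, -0.528, -0.47, 0.537]
force: [1.1, 0.4, -0.1]
width: 0.0268
```

```bash
python3 plan.py 586.6 -3.3 80 -7.6 30
```

```text
t 19.6 pos [585.4   9.7 188.1] toolY [ 0.99 -0.13 -0.02] w 0.027 F [ 1.1  0.4 -0.1] q6 -0.02
total: world d [  1.2 -13.  -54.1] turn [-0.1  0.1  1.1] rows 2
27.0 2.0 6.3 -0.05 0.04 0.54
27.0 1.7 6.4 -0.05 0.04 0.54
```

>>> arm_command(
  commands="15 2 10 0 0 1.1 0.2; 20 0 3 0 0 0 0.2; 15 0 0 0 0 0 0.2; 0 0 0 0 0 0 0.2; 0 0 0 0 0 0 0.2",
)

```text
clock: 20.1
position: [0.5827, 0.0017, 0.1333]
ee_rot: [-0.466, -0.53, -0.468, 0.532]
force: [0.1, -0.0, -0.6]
width: 0.0274
```

```bash
python3 plan.py 586.6 -3.3 50 -7.6 30
```

```text
t 20.1 pos [582.7   1.7 133.3] toolY [ 0.99 -0.13 -0.01] w 0.027 F [ 0.1 -0.  -0.6] q6 -0.04
total: world d [  3.9  -5.  -29.3] turn [ 0.3 -0.   0.3] rows 1
29.2 4.6 4.5 0.27 -0.01 0.29
```

>>> arm_command(
  commands="10 5 5 0.3 0 0.3 0.2; 8 0 1 0 0 0 0.2; 0 0 0 0 0 0 0.2; 0 0 0 0 0 0 0.2",
)

```text
clock: 20.5
position: [0.5883, -0.0044, 0.1155]
ee_rot: [0.467, 0.533, 0.465, -0.531]
force: [-0.1, -0.6, -0.4]
width: 0.0274
```

```bash
python3 plan.py 586.6 -3.3 46 -7.6 30
```

```text
t 20.5 pos [588.3  -4.4 115.5] toolY [ 0.99 -0.13  0.  ] w 0.027 F [-0.1 -0.6 -0.4] q6 -0.05
total: world d [ -1.7   1.1 -15.5] turn [ 0.  -0.  -0.2] rows 1
15.5 -1.9 -0.9 0.05 -0.01 -0.2
```

>>> arm_command(
  commands="7 -1 -1 0 0 -0.2 0.2; 5 0 0 0 0 0 0.2; 0 0 0 0 0 0 0.2; 0 0 0 0 0 0 0.2",
)

```text
clock: 20.9
position: [0.5878, -0.0034, 0.1031]
ee_rot: [0.466, 0.532, 0.466, -0.532]
force: [0.1, -0.5, -1.1]
width: 0.027
```

```bash
python3 plan.py 586.6 -3.3 46 -7.6 30
```

```text
t 20.9 pos [587.8  -3.4 103.1] toolY [ 0.99 -0.13  0.  ] w 0.027 F [ 0.1 -0.5 -1.1] q6 -0.05
total: world d [-1.2  0.1 -3.1] turn [ 0.  -0.  -0.1] rows 1
3.1 -1.2 0.1 0.03 -0.01 -0.05
```

>>> arm_command(
  commands="2 -1 0 0 0 0 0.2; 1 0 0 0 0 0 0.2; 0 0 0 0 0 0 0.2; 0 0 0 0 0 0 0.2; 0 0 0 0 0 0 0.5; 0 0 0 0 0 0 0.55; 0 0 0 0 0 0 0.55; 0 0 0 0 0 0 0.55",
)

```text
clock: 21.7
position: [0.5877, -0.0034, 0.1013]
ee_rot: [0.467, 0.533, 0.465, -0.531]
force: [-0.6, 0.9, 0.5]
width: 0.0471
```

>>> arm_command(
  commands="-10 0 0 0 0 0 0.55; -20 0 0 0 0 0 0.55; -35 0 0 0 0 0 0.55; -30 0 0 0 0 0 0.55; 0 0 0 0 0 0 0.55; 0 0 0 0 0 0 0.55",
)

```text
clock: 22.3
position: [0.5872, -0.0033, 0.202]
ee_rot: [0.467, 0.533, 0.465, -0.531]
force: [0.1, 0.4, 0.1]
width: 0.0467
```

```bash
python3 plan.py 512 -326 130 82.4 44;  python3 plan.py 512 -326 130 82.4 44 1; python3 -c "
from seg import *
f,P,im=grab('wrist','w7.png')
def q(P,x,y,zl,zh,r=.05):
    m=(P[...,2]>zl)&(P[...,2]<zh)&(abs(P[...,0]-x)<r)&(abs(P[...,1]-y)<r); print(*rect(P,m))
q(P,.586,-.003,.045,.07,.07)
"
```

```text
t 22.3 pos [587.2  -3.3 202. ] toolY [ 0.99 -0.13  0.  ] w 0.047 F [0.1 0.4 0.1] q6 -0.05
total: world d [ -75.2 -322.7  -18. ] turn [-90.    0.2  -0.2] rows 11
1.6 -2.9 30.0 -8.18 0.02 -0.02
1.6 -7.2 29.3 -8.18 0.02 -0.02
1.6 -11.2 27.9 -8.18 0.02 -0.02
1.6 -15.1 26.1 -8.18 0.02 -0.02
1.6 -18.7 23.6 -8.18 0.02 -0.02
1.6 -21.8 20.8 -8.18 0.02 -0.02
1.6 -24.6 17.4 -8.18 0.02 -0.02
1.6 -26.8 13.8 -8.18 0.02 -0.02
1.6 -28.5 9.8 -8.18 0.02 -0.02
1.6 -29.6 5.7 -8.18 0.02 -0.02
1.6 -30.1 1.4 -8.18 0.02 -0.02
t 22.3 pos [587.2  -3.3 202. ] toolY [ 0.99 -0.13  0.  ] w 0.047 F [0.1 0.4 0.1] q6 -0.05
total: world d [ -75.2 -322.7  -18. ] turn [90.  -0.2 -0.2] rows 11
1.6 -2.9 30.0 8.19 -0.02 -0.02
1.6 1.4 30.1 8.19 -0.02 -0.02
1.6 5.6 29.6 8.19 -0.02 -0.02
1.6 9.8 28.5 8.19 -0.02 -0.02
1.6 13.8 26.8 8.19 -0.02 -0.02
1.7 17.4 24.6 8.19 -0.02 -0.02
1.7 20.8 21.8 8.19 -0.02 -0.02
1.7 23.6 18.7 8.19 -0.02 -0.02
1.7 26.1 15.1 8.19 -0.02 -0.02
1.6 27.9 11.2 8.19 -0.02 -0.02
1.6 29.3 7.1 8.19 -0.02 -0.02
[587.3  -3.5] [118.9  35.8] 82.0 6221 54.3
```

View pics/w7.png

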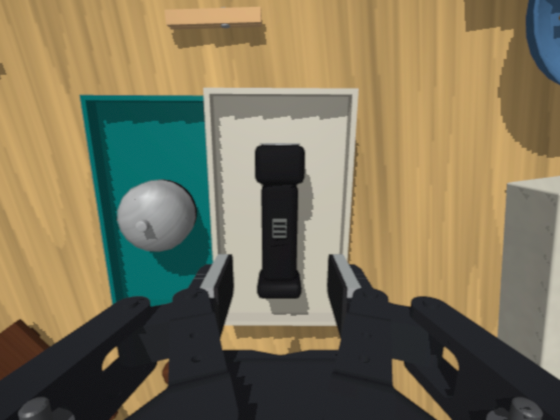

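The torch at (279,220) lies centred and lengthwise in the white tray with its switch up, measured (587.3,-3.5). Now I'll fetch the cup, keeping the jaw yaw.

```bash
python3 plan.py 512.5 -326 140 -7.6 44
```

```text
t 22.4 pos [587.6  -3.4 202.3] toolY [ 0.99 -0.13  0.  ] w 0.047 F [0.7 0.1 1.4] q6 -0.05
total: world d [ -75.1 -322.6   -8.3] turn [ 0.   0.  -0.3] rows 8
1.0 -4.0 41.2 0.0 0.0 -0.03
1.0 -4.0 41.2 0.0 0.0 -0.03
1.0 -4.0 41.2 0.0 0.0 -0.03
1.0 -4.0 41.2 0.0 0.0 -0.03
1.0 -4.0 41.2 0.0 0.0 -0.03
1.0 -4.0 41.2 0.0 0.0 -0.03
1.0 -4.0 41.2 0.0 0.0 -0.03
1.0 -4.0 41.2 0.0 0.0 -0.03
```

>>> arm_command(
  commands="-1 -4 42 0 0 0 0.6; -1 -4 42 0 0 0 1; -1 -4 42 0 0 0 1; -1 -4 42 0 0 0 1; -1 -4 41 0 0 0 1; -1 -4 41 0 0 0 1; -1 -4 38 0 0 0 1; -1 -4 20 0 0 0 1",
)

```text
clock: 23.15
position: [0.5099, -0.3099, 0.1979]
ee_rot: [-0.463, -0.529, -0.473, 0.531]
force: [0.2, 0.4, 0.7]
width: 0.0855
```

>>> arm_command(
  commands="0 0 0 0 0 0 1; 0 0 0 0 0 0 1",
)

```text
clock: 23.35
position: [0.5079, -0.3119, 0.1949]
ee_rot: [-0.46, -0.53, -0.473, 0.532]
force: [0.9, -0.3, 0.1]
width: 0.0855
```

```bash
python3 plan.py 512.5 -326 110 -7.6 44; python3 -c "
from seg import *
f,P,im=grab('wrist','w8.png')
def q(P,x,y,zl,zh,r=.05):
    m=(P[...,2]>zl)&(P[...,2]<zh)&(abs(P[...,0]-x)<r)&(abs(P[...,1]-y)<r); print(*rect(P,m))
q(P,.512,-.326,.035,.06);q(P,.512,-.326,.047,.06)
"
```

```text
t 23.4 pos [ 507.9 -311.9  194.9] toolY [ 0.99 -0.13 -0.02] w 0.086 F [ 0.9 -0.3  0.1] q6 -0.59
total: world d [  4.6 -14.1 -30.9] turn [ 0.2 -0.6  0.9] rows 1
30.6 6.9 13.7 0.19 -0.61 0.89
[ 514.2 -326.1] [42.7 42. ] 33.5 2378 44.2
[ 514.2 -326.7] [29.5 28.6] 82.8 472 49.8
```

>>> arm_command(
  commands="10 7 14 0.2 -0.6 0.9 1; 25 0 0 0 0 0 1; 20 0 0 0 0 0 1; 0 0 0 0 0 0 1; 0 0 0 0 0 0 1",
)

```text
clock: 23.9
position: [0.5154, -0.3197, 0.1371]
ee_rot: [0.467, 0.53, 0.469, -0.53]
force: [0.9, -0.1, -0.0]
width: 0.0853
```

```bash
python3 plan.py 513.3 -326.3 30 -7.6 44
```

```text
t 23.9 pos [ 515.4 -319.7  137.1] toolY [ 0.99 -0.12 -0.  ] w 0.085 F [ 0.9 -0.1 -0. ] q6 -0.60
total: world d [ -2.1  -6.6 -53.1] turn [ 0.5 -0.1  0. ] rows 2
26.5 -0.6 3.4 0.25 -0.06 0.02
26.5 -0.6 3.4 0.25 -0.06 0.02
```

>>> arm_command(
  commands="10 -1 7 0.5 0 0 1; 20 0 0 0 0 0 1; 12 0 0 0 0 0 1; 0 0 0 0 0 0 1; 0 0 0 0 0 0 1",
)

```text
clock: 24.4
position: [0.5158, -0.3274, 0.0971]
ee_rot: [0.468, 0.532, 0.464, -0.531]
force: [0.4, -0.4, 1.5]
width: 0.0851
```

```bash
python3 plan.py 513.3 -326.3 30 -7.6 44
```

```text
t 24.4 pos [ 515.8 -327.4   97.1] toolY [ 0.99 -0.13  0.  ] w 0.085 F [ 0.4 -0.4  1.5] q6 -0.60
total: world d [ -2.5   1.1 -13.1] turn [ 0.1  0.1 -0.3] rows 1
13.0 -2.7 -0.8 0.08 0.12 -0.28
```

>>> arm_command(
  commands="8 -2 -1 0 0 -0.3 1; 4 -1 0 0 0 0 1; 0 0 0 0 0 0 1; 0 0 0 0 0 0 0.3; 0 0 0 0 0 0 0.3; 0 0 0 0 0 0 0.3; 0 0 0 0 0 0 0.3; 0 0 0 0 0 0 0.3",
)

```text
clock: 25.2
position: [0.5141, -0.3273, 0.0876]
ee_rot: [-0.468, -0.531, -0.464, 0.532]
force: [-0.9, 0.6, -0.9]
width: 0.0447
```

```bash
python3 plan.py 513.3 -326.3 30 -7.6 44
```

```text
t 25.2 pos [ 514.1 -327.3   87.6] toolY [ 0.99 -0.13  0.  ] w 0.045 F [-0.9  0.6 -0.9] q6 -0.60
total: world d [-0.8  1.  -3.6] turn [ 0.1  0.3 -0.2] rows 1
3.6 -0.9 -0.9 0.09 0.29 -0.18
```

>>> arm_command(
  commands="-10 0 0 0 0 0 0.3; -20 0 0 0 0 0 0.3; -30 0 0 0 0 0 0.3; -35 0 0 0 0 0 0.3; -35 0 0 0 0 0 0.3; 0 0 0 0 0 0 0.3; 0 0 0 0 0 0 0.3",
)

```text
clock: 25.9
position: [0.5123, -0.3251, 0.2217]
ee_rot: [-0.466, -0.531, -0.466, 0.532]
force: [-0.3, 0.2, -2.1]
width: 0.0444
```

```bash
python3 plan.py 529 319 165 -7.6 42; python3 -c "
from seg import *
f,P,im=grab('wrist','w9.png')"
```

```text
t 25.9 pos [ 512.3 -325.1  221.7] toolY [ 0.99 -0.13 -0.  ] w 0.044 F [-0.3  0.2 -2.1] q6 -0.60
total: world d [ 16.7 644.1  -2.7] turn [0.1 0.1 0.1] rows 16
0.1 -4.2 -40.0 0.01 0.01 0.01
0.1 -4.2 -40.0 0.01 0.01 0.01
0.1 -4.2 -40.0 0.01 0.01 0.01
0.1 -4.2 -40.0 0.01 0.01 0.01
0.1 -4.2 -40.0 0.01 0.01 0.01
0.1 -4.2 -40.0 0.01 0.01 0.01
0.1 -4.2 -40.0 0.01 0.01 0.01
0.1 -4.3 -40.0 0.01 0.01 0.01
0.1 -4.3 -40.0 0.01 0.01 0.01
0.1 -4.3 -40.0 0.01 0.01 0.01
0.1 -4.3 -40.0 0.01 0.01 0.01
0.2 -4.3 -40.0 0.01 0.01 0.01
0.2 -4.3 -40.0 0.01 0.01 0.01
0.2 -4.3 -40.0 0.01 0.01 0.01
0.2 -4.3 -40.0 0.01 0.01 0.01
0.2 -4.3 -40.0 0.01 0.01 0.01
```

View pics/w9.png

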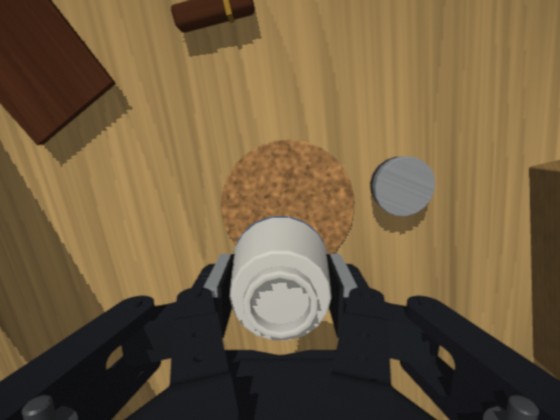

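The cup (281,275) is held level, upside down. I'll carry it to the stand.

>>> arm_command(
  commands="-2 -4 -40 0 0 0 0.3; -2 -4 -40 0 0 0 0.3; -2 -4 -40 0 0 0 0.3; -2 -4 -40 0 0 0 0.3; -2 -4 -40 0 0 0 0.3; -2 -4 -40 0 0 0 0.3; -2 -4 -40 0 0 0 0.3; -2 -4 -40 0 0 0 0.3",
)

```text
clock: 26.75
position: [0.5176, 0.0043, 0.2234]
ee_rot: [-0.456, -0.53, -0.47, 0.539]
force: [0.2, -0.1, -0.5]
width: 0.0444
```

```bash
python3 plan.py 529 319 150 -7.6 42|head -4
```

```text
t 26.8 pos [517.6   4.3 223.4] toolY [ 0.99 -0.14 -0.02] w 0.044 F [ 0.2 -0.1 -0.5] q6 -0.05
total: world d [ 11.4 314.7 -19.4] turn [-0.5 -0.2  1.3] rows 8
2.7 -4.1 -39.1 -0.07 -0.03 0.17
2.6 -4.1 -39.1 -0.07 -0.03 0.17
```

>>> arm_command(
  commands="-1 -4 -40 0 0 0.2 0.3; -1 -4 -40 0 0 0.2 0.3; 0 -4 -40 0 0 0.2 0.3; 0 -4 -40 0 0 0.2 0.3; 0 -4 -40 0 0 0.2 0.3; 0 -4 -38 0 0 0.2 0.3; 0 -4 -34 0 0 0.2 0.3; 0 -4 -18 0 0 0 0.3",
)

```text
clock: 27.55
position: [0.5182, 0.3095, 0.2099]
ee_rot: [-0.459, -0.527, -0.469, 0.54]
force: [0.4, -0.4, -0.8]
width: 0.0445
```

>>> arm_command(
  commands="0 0 0 0 0 0 0.3; 0 0 0 0 0 0 0.3",
)

```text
clock: 27.75
position: [0.5159, 0.3113, 0.2056]
ee_rot: [-0.459, -0.524, -0.471, 0.541]
force: [0.7, -0.5, -0.6]
width: 0.044
```

```bash
python3 plan.py 529.5 319 90 -7.6 30; python3 -c "
from seg import *
f,P,im=grab('wrist')
def q(P,x,y,zl,zh,r=.05):
    m=(P[...,2]>zl)&(P[...,2]<zh)&(abs(P[...,0]-x)<r)&(abs(P[...,1]-y)<r); print(*rect(P,m))
q(P,.529,.319,.012,.024,.1)"
```

```text
t 27.8 pos [515.9 311.3 205.6] toolY [ 0.99 -0.13 -0.03] w 0.044 F [ 0.7 -0.5 -0.6] q6 0.50
total: world d [ 13.6   7.7 -61.6] turn [-0.2  0.4  1.7] rows 3
20.4 4.7 -3.3 -0.05 0.14 0.56
20.4 4.5 -3.3 -0.05 0.14 0.56
20.5 4.3 -3.2 -0.05 0.14 0.56
[530.7 319.2] [ 90.4 140.1] 18.5 13260 17.0
```

>>> arm_command(
  commands="10 14 -8 0 0.3 1.7 0.3; 20 0 0 0 0 0 0.3; 20 0 0 0 0 0 0.3; 0 0 0 0 0 0 0.3; 0 0 0 0 0 0 0.3",
)

```text
clock: 28.3
position: [0.5319, 0.3108, 0.1524]
ee_rot: [-0.464, -0.533, -0.462, 0.536]
force: [-0.1, 0.3, -0.8]
width: 0.0444
```

```bash
python3 plan.py 530 319 60 -7.6 30
```

```text
t 28.3 pos [531.9 310.8 152.4] toolY [ 0.99 -0.14 -0.  ] w 0.044 F [-0.1  0.3 -0.8] q6 0.51
total: world d [ -1.9   8.2 -38.4] turn [-0.6  0.3  0.1] rows 2
19.2 -1.5 -4.0 -0.3 0.13 0.03
19.2 -1.5 -4.0 -0.3 0.13 0.03
```

>>> arm_command(
  commands="10 -2 -8 -0.5 0.3 0 0.3; 15 0 0 0 0 0 0.3; 10 0 0 0 0 0 0.3; 0 0 0 0 0 0 0.3; 0 0 0 0 0 0 0.3",
)

```text
clock: 28.8
position: [0.5321, 0.3191, 0.1167]
ee_rot: [0.465, 0.534, 0.465, -0.531]
force: [0.1, -0.6, -1.4]
width: 0.0445
```

```bash
python3 plan.py 530 319 47 -7.6 30
```

```text
t 28.8 pos [532.1 319.1 116.7] toolY [ 0.99 -0.13  0.  ] w 0.044 F [ 0.1 -0.6 -1.4] q6 0.51
total: world d [ -2.1  -0.1 -15.7] turn [-0.1 -0.2 -0.1] rows 1
15.7 -2.1 0.4 -0.13 -0.15 -0.1
```

>>> arm_command(
  commands="7 -2 0 0 0 0 0.3; 5 0 0 0 0 0 0.3; 0 0 0 0 0 0 0.3; 2 0 0 0 0 0 0.3; 2 0 0 0 0 0 0.3; 0 0 0 0 0 0 0.3; 0 0 0 0 0 0 0.3",
)

```text
clock: 29.5
position: [0.5307, 0.3199, 0.1006]
ee_rot: [0.465, 0.534, 0.465, -0.531]
force: [1.1, -0.3, -1.1]
width: 0.0441
```

```bash
python3 plan.py 530 319 46.6 -7.6 30
```

```text
t 29.5 pos [530.7 319.9 100.6] toolY [ 0.99 -0.13  0.  ] w 0.044 F [ 1.1 -0.3 -1.1] q6 0.51
total: world d [-0.7 -0.9 -0. ] turn [-0.1 -0.2 -0.2] rows 1
0.0 -0.6 1.0 -0.11 -0.22 -0.23
```

>>> arm_command(
  commands="0 0 0 0 0 0 0.6; 0 0 0 0 0 0 0.8; 0 0 0 0 0 0 1; 0 0 0 0 0 0 1; -15 0 0 0 0 0 1; -35 0 0 0 0 0 1; -40 0 0 0 0 0 1; -40 0 0 0 0 0 1",
)

```text
clock: 30.3
position: [0.5276, 0.3183, 0.2309]
ee_rot: [-0.464, -0.53, -0.466, 0.535]
force: [0.1, -0.0, 0.2]
width: 0.0854
```

>>> arm_command(
  commands="-30 0 30 0 0 0 1; -20 0 40 0 0 0 1; 0 0 0 0 0 0 1; 0 0 0 0 0 0 1; 0 0 0 0 0 0 1",
)

```text
clock: 30.8
position: [0.5209, 0.2489, 0.2983]
ee_rot: [0.468, 0.538, 0.464, -0.527]
force: [-0.3, 0.8, -0.2]
width: 0.085
```

```bash
python3 -c "
from seg import *
def q(n,P,x,y,zl,zh,r=.05):
    m=(P[...,2]>zl)&(P[...,2]<zh)&(abs(P[...,0]-x)<r)&(abs(P[...,1]-y)<r); print(n,*rect(P,m)) if m.sum() else print(n,0)
f,P,im=grab('top','t9.png'); g,S,im=grab('side'); f2,W,im=grab('wrist','w10.png')
for a in (P,S,W):
    q('cuptop',a,.53,.319,.059,.075); q('cup',a,.53,.319,.05,.075); q('belltop',a,.483,.011,.048,.065,.04); q('torch',a,.587,-.003,.048,.07,.075)
q('pin',P,.556,.154,.007,.02); q('tin',P,.623,-.319,.018,.03); q('seal',P,.479,-.156,.012,.03)
a=cv2.imread('pics/t9.png')[100:260,60:460]; b=cv2.resize(cv2.imread('pics/w10.png'),None,fx=.5,fy=.5)
a=cv2.resize(a,None,fx=2,fy=2); c=np.zeros((600,800,3),np.uint8); c[:320]=a; c[325:535,:280]=b; cv2.imwrite('pics/fin.png',c)
"; python3 plan.py 530 319 46.6 -7.6 |head -1
```

```text
cuptop [531.2 308.1] [24.2 11.2] 6.4 27 62.2
cup [530.4 306.7] [39.1 16.4] 9.0 128 57.0
belltop [484.6   9.1] [28.5 28.6] 16.5 59 49.4
torch [585.2  -4.2] [120.4  35.8] 82.4 759 54.3
cuptop [527.8 324.9] [33.3 36.7] 67.3 84 61.5
cup [529.8 321.7] [39.4 45.7] 50.2 226 58.0
belltop [484.6  13.9] [29.5 19.9] 84.6 34 49.4
torch [585.5  -1.4] [120.6  35.1] 82.1 334 54.3
cuptop [531.5 320.8] [29.8 27.9] 82.4 283 62.7
cup [531.  320.4] [41.1 41.9] 83.3 1505 57.1
belltop 0
torch [593.7  46.4] [21.2 35.2] 79.6 433 56.1
pin [556.2 154.1] [10.9 70.7] 84.7 146 10.0
tin [ 623.4 -318.8] [53.3 51.5] 88.9 436 21.3
seal [ 478.2 -156. ] [65.8 18.5] 5.2 234 16.6
t 30.9 pos [520.5 249.2 296.8] toolY [ 0.99 -0.13  0.01] w 0.085 F [ 0.3 -0.3 -0.6] q6 0.40
```

View pics/fin.png

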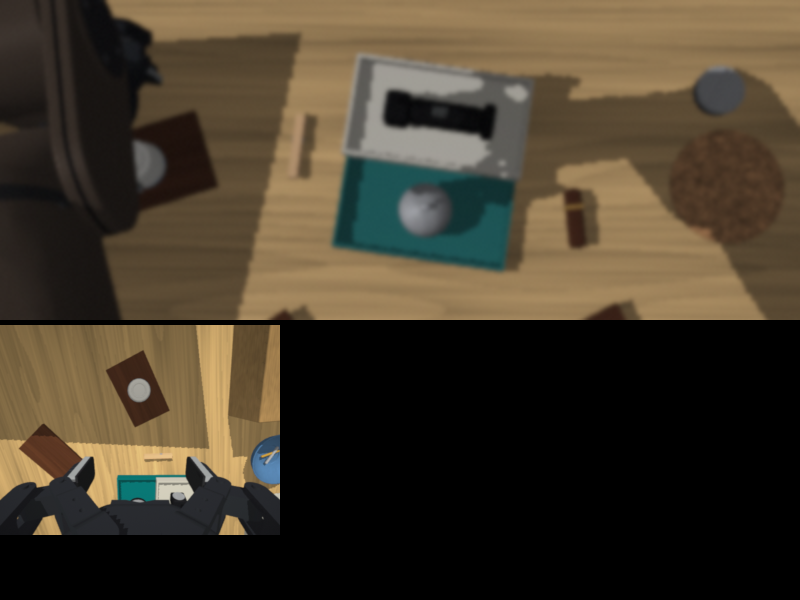

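All three are in place: the cup is centred on the stand, the bell at (425,208) and the torch at (440,112) are centred, and the pin, tin and seal haven't moved.

```bash
python3 -c "
from workcell import ctrl; print(ctrl.hand_in())"
```

```text
the job is handed in; nothing more can be done
None
```

I parked the cup on the cork mat, moved the bell to the teal front and the torch to the white tray, then put the cup on the leftmost stand. I handed the job in at about 31 s; the hand-in gives no verdict.

Last checks (calibration is good to about 2 mm):

| Thing | Result |
|---|---|
| Bell | upright, about 2 mm from the middle |
| Cup | upside down, about 1–2 mm from the middle (wrist camera) |
| Torch | switch up, about 1–2 mm from the middle, within about 0.5° of the tray's long side |
| Clothespin, seal case, tin | within 1 mm of where they started |

- **Partly hidden views:** the arm hid part of the cup in the final top view, so its position from that camera disagreed. I relied on the wrist view, and the side view agreed within a few mm. The final wrist view only partly showed the bell and torch, so theirs come from the top camera and the earlier close wrist looks.
- **Bell grip:** the gripper read 56 mm on the bell instead of 58 mm, but it held without visible slip.

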